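# Wind down the kitchen press and pin its handle

### The arm

A 6-joint arm with a two-finger parallel gripper is mounted at the origin on the work surface. World frame = base frame: x ahead of the robot, y to its left, z up, the work surface at z = 0. Lengths are in m, angles in rad, forces in N, time in s.
With the tool pointing down it reaches from about 0.3 to 0.875 m from the base axis. Payload 6.4 kg.
Tool frame: the origin (TCP) lies on the centre line of the jaws, within the pads' length; the fingertips stand r.tip_extent ahead of it and the grasp point (between the pads) lies 5 mm behind it (r.tip_extent is the distance from the TCP to the fingertips, in m); z points along the fingers, y is the line along which they close (so a half turn about z gives the same grasp; the last joint's range is limited). The gripper opens to 88 mm and grips with 3 to 60 N. Pads are 18 mm wide; open, the fingers measure 123 mm over their backs; the gripper's body (75 mm by 187 mm) begins 45 mm behind the grasp point.
Start: joints at [-1.494, 0.181, 1.607, -0, 1.354, -0.206], TCP at [0.16, -0.552, 0.214] pointing down, gripper open.
Joint ranges: [-2.99, 2.99], [-0.89, 2.07], [0.3, 2.58], [-1.14, 4.28], [0, 2.63], [-3.12, 3.12]. Speed limits (rad/s): [2.57, 2.57, 3.01, 3.14, 3.14, 3.14].

### API

Orientations are given as a rotation vector (axis times angle).
In Python, from rig import r gives the robot as it stands.
- The arm moves only by the tool servo_tool, never from a script. Its argument "commands" is a list that holds one entry, the list of rows, each a list of 5 numbers: the shift along the tool's x, y, z in mm, then the turn about the tool's z in degrees, then the opening, from -1 (shut) to 1 (fully open). A call has 1 to 8 rows; each row is the pose to reach, as a shift and turn from the pose commanded when the call began, along the tool's axes at that moment; what a row does not reach only later rows make up. A row lasts 1/10 s, in which the tool goes at most 50 mm and 8.59 degrees, less where a joint would pass 70% of its speed; a pose out of reach is approached as far as the arm can. A call with a gripper value outside its range is refused whole. The fingers move at their own pace and stop on an object; "force" is the grip in N (left out, the last holds). Time passes only in rows, so rows that repeat a pose let the fingers close. It gives the time, the measured TCP pose, the force, the opening and the grip force at its end, in the units of the state.
- r.sense(): the state, without advancing time (a new reading comes with each control period).
- r.camera(name): name is "scene" or "top"; returns (picture, depth): 384x512x3 uint8, red, green, blue; 384x512 float32, m along the optical axis (not along the pixel's ray), 0 where there is no reading.
- r.camera_model(name): a dict with "intrinsics" (3x3 intrinsics, pixels), "T" (4x4, takes a point from camera to world coordinates). Camera axes: x right, y up, looking along -z (the intrinsics and any distortion apply to the point x, -y, -z); pixel columns grow to the right and rows downward; lengths in m; the calibration is good to about 2 mm. A picture is of the moment at which its call begins. camera_model takes no time and is no camera call.
- r.hand_in(): hands the job in; it is judged then, once.
The state is a dict: "clock": time; "q": joint angles; "dq": joint speeds; "joint_torque": joint torques, N m; "eef_pos": TCP position; "orientation": TCP orientation; "force": force on the tool from outside, world axes, zero at the start; "wrist_torque": the same for the moment, N m; "width": finger opening in m; "grip_force": force on a finger pad.
Only numpy, scipy, OpenCV 4.12 (cv2) and the standard library are available. Lean on these libraries where they do the work, as an engineer would, in place of code of your own. Each camera call takes 0.05 s, during which the arm holds its last target. There are 200 camera calls.

### The job

Wind the screw press down: turn its handle bar clockwise (seen from above), turn after turn, until the press plate is down on the wooden lid of the mould and the hole in the bar stands over the hole in the press head below it. Then take the lock pin (the one with the plain cylindrical head) out of the wooden stand, push it fully home through both holes so that the handle cannot turn back, and let go. Leave the two other things in the stand and everything else on the worktop where they are.

Things in the scene. Friction and masses are not known exactly. Their poses are not given: they have to be found in the camera images.
- press: Screw press, fixed to the worktop. Origin on the worktop under the vertical axis of the handle bar, z up; its -x side is the front, towards the robot (yaw within 0.45 rad). Grey base 235 x 140 x 20 mm, grey column at the rear (+x). Aluminium head, x = -75 to +125 mm, 90 mm wide (y), z = 150 to 180 mm. Under the plate a steel mould, 104 mm wide, with a wooden lid, top at z = 88 mm.
- carry_handle (a point): Top middle of the U-shaped carrying handle (10 mm steel bar) that stands on the rear of the press head, 114 mm behind (+x of) the press axis, 66 mm wide over all, up to z = 305 mm. A gripper on a knob strikes it if the knob is within about 0.85 rad of the press's +x direction: drive a knob round the front of the circle only, then let go and take the opposite knob.
- crank (a joint): Angle (rad) of the handle bar, growing clockwise from above. At 0 the plate is fully up and the bar's end with the hole points to the press's front (-x); it does so again, hole over hole, at 2 pi (plate half way) and at 4 pi = 12.566, the wanted place. Stops dead at 12.77. Starts at 1.0 to 4.0. Friction about 0.2 N m; stays where it is left, at one height. 1 rad lowers the plate by 3 mm.
- press_axis (a point): The point of the press axis at the height of the top of the handle bar (z = 196 mm). The bar is 190 x 26 x 12 mm, z = 184 to 196 mm (4 mm above the head), with a hub of 28 mm diameter up to z = 214 mm and at each end an upright black knob.
- knob_a (a point): Centre of the top (z = 246 mm) of the knob at the end of the bar that has the hole. Cylinder of 22 mm diameter, 50 mm high (z = 196 to 246 mm), 82 mm from the axis, does not spin. Can be pushed round from behind with shut fingers (about 3 N), or held. Turns with the bar.
- knob_b (a point): The same of the knob at the other end of the bar.
- bar_hole (a point): Centre of the upper mouth of the hole through the bar, 14 mm wide, 50 mm from the press axis on knob_a's side, z = 196 mm.
- head_hole (a point): Centre of the upper mouth of the hole through the head, 14 mm wide, 30 mm deep, open below, 50 mm in front (-x) of the press axis, z = 180 mm; axes as the press.
- plate_under (a point): Centre of the underside of the round steel press plate (88 mm diameter) under the head; z = 126.3 mm at crank 0, and within 1 mm of the lid (z = 88 mm) at crank 4 pi.
- stand: Wooden block 200 x 60 x 55 mm (x, y, z), fixed to the worktop; its origin is the centre of its underside. Three upright holes of 14 mm at x = -68, 0 and +68 mm hold the pin, the stopper and the thermometer in any order. Its long axis lies at -0.45 to 0.45 rad to the world's x. Press and stand may change sides.
- pin: Steel lock pin, 40 to 65 g: shaft 10 mm thick, 45 mm long, the last 10 mm tapered to 5 mm; on top a plain cylindrical head 24 mm wide, 26 mm high, whose underside rests on the stand's top (55 mm) or on the bar. Origin at the tip of the shaft, z up along the pin. Starts upright in a hole of the stand, head 55 to 81 mm above the worktop.
- pin_head (a point): Middle of the pin's head, where to grip it, 58 mm above its tip.
- stopper: Bottle stopper in the stand: steel ball of 32 mm diameter on a shaft. Leave alone.
- gauge: Dial thermometer in the stand: flat disc head of 40 mm diameter, 10 mm thick, white face, on a thin shaft. Leave alone.
- kettle: Steel kettle, 156 mm wide, 145 mm high, spout up to 140 mm from its axis; origin under its centre. Leave alone.
- mug: White mug, 82 mm wide, 95 mm high, with a handle; between press and stand. Leave alone.
- sugar: Low steel sugar bowl, 100 mm wide, 59 mm high. Leave alone.
- canister: Steel canister, 80 mm wide, 150 mm high. Leave alone.
- oil: Green bottle, 60 mm wide, 220 mm high. Leave alone.
- jar: Amber glass jar, 70 mm wide, 100 mm high. Leave alone.
- pepper: Wooden pepper mill, 54 mm wide, 165 mm high. Leave alone.

How it is judged:
By the outcome, as a careful person would: the job done as asked, in the order asked, and still so for the second after the job is handed in, with the robot touching nothing.
It also fails if it takes over 72 s, if anything falls off the work surface, if the arm or the gripper's body presses on something with over 40 N, if the wrist force passes 120 N, or if a joint passes its speed limit or range.

## Working session

There is one attempt and no reset: what is moved stays moved. The work goes in short steps, Python scripts to look and compute and a tool call to move; the robot and the scene stay as the last step left them, time stands still between calls to the robot, and variables do not carry over. Pictures are saved under pics/ and viewed, at most 10 in all, crops included, and the job is handed in when it is done.

Besides the shell and the picture viewer there is one more tool, called by a JSON object that holds its "method" and its "body". servo_tool: Moves the arm, as the interface text tells. Its arguments: {"type":"object","properties":{"commands":{"type":"array","items":{"type":"array","items":{"type":"array","items":{"type":"number"}}}},"force":{"type":"number"}},"required":["commands"]}

```bash
ls; mkdir -p pics
python3 - <<'E'
from rig import r
import cv2, numpy as np
np.set_printoptions(precision=4,suppress=True)
print(r.tip_extent, r.sense())
for n in ("scene","top"):
    im,d=r.camera(n); m=r.camera_model(n); print(n,m)
    cv2.imwrite(f"pics/{n}0.png",cv2.resize(im[:,:,::-1],(800,600),interpolation=cv2.INTER_CUBIC)); np.savez(f"{n}0.npz",im=im,d=d)
E
```

```text
pics
0.014 {'clock': 0.0, 'q': array([-1.4943,  0.1816,  1.608 ,  0.    ,  1.3538, -0.2063]), 'dq': array([ 0.0017, -0.0007,  0.0003,  0.0009, -0.0007,  0.0029]), 'joint_torque': array([ -0.0003, -43.3866, -34.1852,   0.0701,   0.0385,  -0.0002]), 'eef_pos': array([ 0.1604, -0.5516,  0.2128]), 'orientation': array([-3.1086, -0.4424, -0.0002]), 'force': array([-0.008 , -0.1629, -0.5614]), 'wrist_torque': array([ 0.0005, -0.0206, -0.0084]), 'grip_force': 0.0, 'width': 0.08787688594967208}
scene {'intrinsics': array([[428.9732,   0.    , 253.7545],
       [  0.    , 428.9732, 192.1162],
       [  0.    ,   0.    ,   1.    ]]), 'T': array([[ 0.1528, -0.8122,  0.563 ,  1.3745],
       [ 0.9882,  0.1177, -0.0984, -0.1308],
       [ 0.0137,  0.5714,  0.8206,  1.3571],
       [ 0.    ,  0.    ,  0.    ,  1.    ]])}
top {'intrinsics': array([[359.6719,   0.    , 254.2279],
       [  0.    , 359.6719, 193.7358],
       [  0.    ,   0.    ,   1.    ]]), 'T': array([[ 0.0172,  0.9827, -0.1845,  0.3418],
       [-0.9998,  0.018 ,  0.0028,  0.0062],
       [ 0.006 ,  0.1844,  0.9828,  1.6227],
       [ 0.    ,  0.    ,  0.    ,  1.    ]])}
```

View pics/scene0.png

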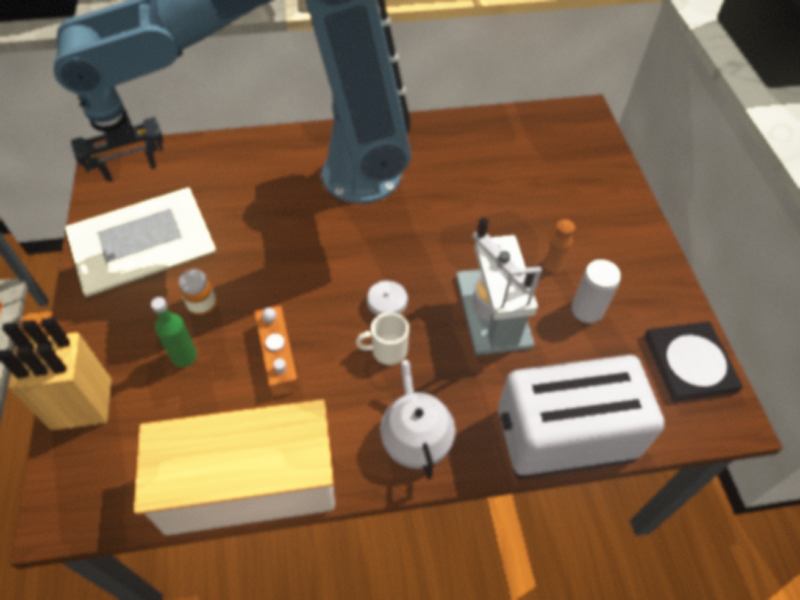

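View pics/top0.png

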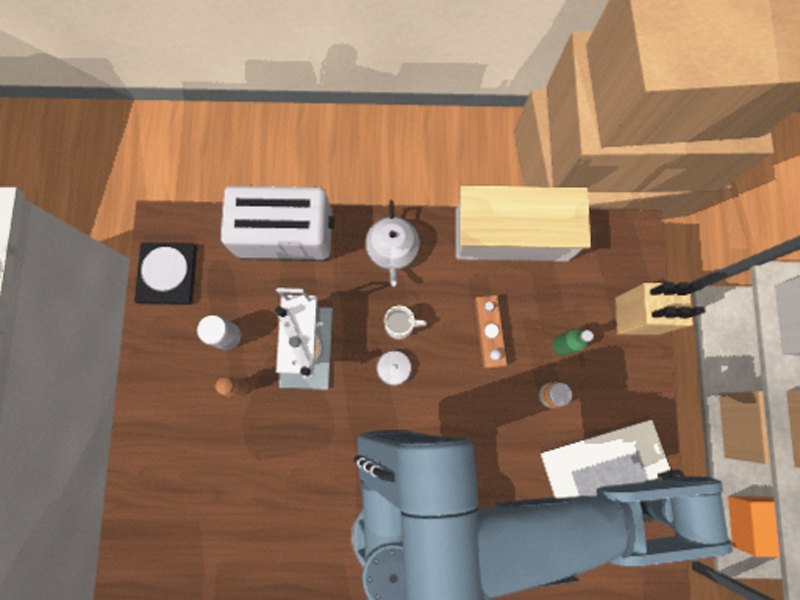

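The scene view shows the press at about (500,285) of the 800x600 picture and the stand at (275,345). In the top view they are at (300,340) and (491,330). I'll make enlarged crops and take depth-based measurements.

```bash
cat > h.py <<'E'
import numpy as np, cv2
from rig import r
np.set_printoptions(precision=4,suppress=True)
def ray(n,u,v):
    m=r.camera_model(n);K=m["intrinsics"];T=m["T"]
    d=np.array([(u-K[0,2])/K[0,0],-(v-K[1,2])/K[1,1],-1.]); return T[:3,3],T[:3,:3]@d
def onz(n,u,v,z):
    o,d=ray(n,u,v); return o+d*(z-o[2])/d[2]
def proj(n,p):
    m=r.camera_model(n);K=m["intrinsics"];T=m["T"]
    c=T[:3,:3].T@(np.asarray(p,float)-T[:3,3]); return np.array([K[0,0]*c[0]/-c[2]+K[0,2],K[1,1]*c[1]/c[2]+K[1,2]])
def cloud(n,d):
    m=r.camera_model(n);K=m["intrinsics"];T=m["T"]
    v,u=np.mgrid[:d.shape[0],:d.shape[1]]
    c=np.stack([(u-K[0,2])/K[0,0]*d,-(v-K[1,2])/K[1,1]*d,-d],-1)
    return c@T[:3,:3].T+T[:3,3]
E
python3 - <<'E'
from h import *
S=np.load("scene0.npz");T=np.load("top0.npz")
def crop(im,u0,v0,w,h,k): return cv2.resize(im[v0:v0+h,u0:u0+w,::-1],(400,300),interpolation=cv2.INTER_CUBIC)
out=np.vstack([np.hstack([crop(T["im"],155,180,100,75,4),crop(T["im"],280,180,80,60,5)]),np.hstack([crop(S["im"],270,130,120,90,4),crop(S["im"],140,190,80,60,5)])])
cv2.imwrite("pics/crops.png",out)
for n,D in (("top",T),("scene",S)):
    P=cloud(n,D["d"]); d=D["d"]
    # head-top plane of press, stand top
    im=D["im"].astype(int)
    for name,zlo,zhi in (("knobtop",.235,.255),("headtop",.172,.186),("standtop",.050,.058)):
        m=(P[...,2]>zlo)&(P[...,2]<zhi)&(d>0)&(P[...,0]>.25)&(P[...,0]<.95)&(P[...,1]>-.5)&(P[...,1]<.5)
        k,l,st,ce=cv2.connectedComponentsWithStats(m.astype(np.uint8))
        for i in range(1,k):
            if st[i,4]>8:
                q=P[l==i]; print(n,name,st[i],q.mean(0),np.degrees(cv2.minAreaRect(q[:,:2].astype(np.float32)*1)[2]*np.pi/180),cv2.minAreaRect(q[:,:2].astype(np.float32)*1000)[:2], im[l==i].mean(0))
E
```

```text
top knobtop [176 196   6   5  27] [0.5779 0.2958 0.2446] 87.74890136718751 ((578.1959838867188, 296.5274963378906), (21.25307846069336, 15.847311973571777)) [65.1481 59.4444 59.6296]
top knobtop [192 234   6   6  29] [0.4296 0.2265 0.2452] 5.859372615814209 ((430.2934875488281, 227.1280517578125), (19.328365325927734, 19.02204132080078)) [72.8276 71.3103 73.6897]
top headtop [ 142  119   67   39 1546] [0.846  0.338  0.1821] 89.99320220947267 ((848.3215942382812, 340.5413818359375), (275.8147277832031, 166.95440673828125)) [199.6429 194.3202 196.8066]
top headtop [ 295  119   81   39 2131] [ 0.8587 -0.3301  0.1753] 89.74459075927736 ((860.2824096679688, -332.68841552734375), (335.079345703125, 170.51962280273438)) [241.7621 217.4242 155.1703]
top headtop [180 189  23  46 513] [0.564  0.2466 0.1798] 89.75975799560547 ((536.9921264648438, 261.1205139160156), (90.82510375976562, 183.60853576660156)) [219.2339 217.3197 216.4561]
top headtop [177 205  15  33 245] [0.4757 0.287  0.1799] 89.16219329833984 ((495.4383544921875, 278.30230712890625), (56.89608383178711, 128.53561401367188)) [244
[... 4199 characters left out ...]
.0537] 87.49028778076172 ((933.1004638671875, 309.0868835449219), (27.790672302246094, 3.5052566528320312)) [116.7 112.2 111.1]
scene standtop [167 327   8   2   9] [ 0.9394 -0.2997  0.0552] 81.14871978759766 ((938.5213012695312, -299.7135314941406), (21.21379852294922, 3.5281689167022705)) [163.7778 148.1111 132.    ]
scene standtop [156 328  10   3  12] [ 0.9392 -0.3291  0.0537] 3.076463222503662 ((939.006103515625, -329.905517578125), (2.3813953399658203, 27.35073471069336)) [162.8333 146.1667 131.    ]
scene standtop [109 334  16   4  19] [ 0.9392 -0.4597  0.0541] 88.94855499267578 ((939.3168334960938, -460.1455078125), (44.95146179199219, 3.502652645111084)) [151.5789 137.6316 123.1053]
```

View pics/crops.png

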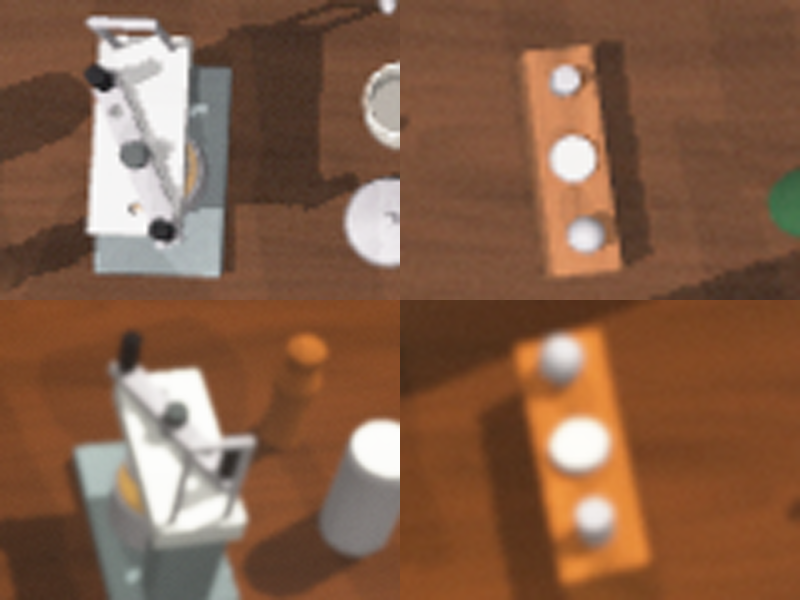

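Top crop (400x300 tile, upper left): the bar hole is at (115,110), on the rear arm, so knob_a is the rear knob at (100,77). knob_b is at (162,230), the hub at (133,153) and the head hole at (134,208). In the stand, the far item (566,80) looks like the cylindrical pin head, the middle one is the gauge and the near one the ball. I'll refine these next.

Run:
```python
from h import *
for n in ("top","scene"):
    D=np.load(n+"0.npz");P=cloud(n,D["d"]);im=D["im"].astype(int)
    X,Y,Z=P[...,0],P[...,1],P[...,2]
    reg=(X>.35)&(X<.75)&(Y>.12)&(Y<.4)
    m=reg&(Z>.176)&(Z<.200)&(im.min(-1)>80)
    hm=reg&(Z>.177)&(Z<.183); q=P[hm][:,:2].astype(np.float32)*1000
    print(n,"head rect",cv2.minAreaRect(q))
    # robust edges: long sides, percentile in yaw search
    yaw=[]
    for s,f in ((1,max),(-1,min)):
        xs=[];ys=[]
        for a in np.arange(440,630,6):
            k=q[(q[:,0]>a)&(q[:,0]<=a+6),1]
            if len(k)>4: xs.append(a+3);ys.append(f(k))
        yaw.append((len(xs),np.polyfit(xs,ys,1)))
    print(" sides",yaw)
    base=reg&(Z>.012)&(Z<.026); print(" base",cv2.minAreaRect(P[base][:,:2].astype(np.float32)*1000))
    hub=reg&(Z>.209)&(Z<.219)&(X>.45)&(X<.55); print(" hub",hub.sum(),P[hub].mean(0), cv2.minEnclosingCircle(P[hub][:,:2].astype(np.float32)*1000))
    for nm,cx,cy in (("a",.578,.296),("b",.43,.226)):
        k=reg&(Z>.238)&(np.hypot(X-cx,Y-cy)<.025); print(" knob",nm,k.sum(),cv2.minEnclosingCircle(P[k][:,:2].astype(np.float32)*1000),P[k].mean(0))
    st=(Z>.062)&(X>.42)&(X<.7)&(Y>-.32)&(Y<-.2)
    k,l,s,c=cv2.connectedComponentsWithStats(st.astype(np.uint8))
    for i in range(1,k):
        if s[i,4]>4:
            q=P[l==i]; print(" item",s[i],c[i],q.mean(0),"zmax",np.sort(q[:,2])[-6:],cv2.minEnclosingCircle(q[q[:,2]>q[:,2].max()-.006][:,:2].astype(np.float32)*1000))
print("headhole top",onz("top",188.5,232,.18),"barhole",onz("top",183.7,207.5,.196))
D=np.load("top0.npz");print(D["im"][226:239,183:195].min(-1))
print(D["im"][202:213,179:190].min(-1))
```

```text
top head rect ((530.075439453125, 261.0567321777344), (90.56430053710938, 197.35806274414062), 89.82547760009766)
 sides [(32, array([ -0.0557, 330.113 ])), (32, array([  0.0021, 217.9782]))]
 base ((541.8233032226562, 261.9100036621094), (357.0333557128906, 143.16973876953125), 0.20275691151618958)
 hub 36 [0.5035 0.2619 0.2135] ((503.8808288574219, 261.5770263671875), 13.239079475402832)
 knob a 25 ((578.4423217773438, 296.517822265625), 11.283268928527832) [0.5779 0.2964 0.2452]
 knob b 29 ((429.95904541015625, 226.86599731445312), 10.670330047607422) [0.4296 0.2265 0.2452]
 item [310 193   6   6  27] [312.5556 195.4074] [ 0.6287 -0.253   0.0791] zmax [0.0834 0.0836 0.0839 0.0843 0.0854 0.0892] ((630.51806640625, -253.2530517578125), 9.690595626831055)
 item [310 207  10   9  52] [314.3654 210.9038] [ 0.5624 -0.2621  0.0666] zmax [0.0704 0.0717 0.0718 0.0728 0.0731 0.0736] ((561.6351928710938, -261.8274230957031), 17.667888641357422)
 item [314 223   7   8  43] [317.     226.2791] [ 0.4939 -0.27    0.0814] zmax [0.0876 0.0885 0.0885 0.0888 0.0896 0.0897] ((494.5045166015625, -271.
[... 1720 characters left out ...]
245 246 245 243 197  99  72]
 [245 245 245 245 245 245 246 245 240 129  52  47]
 [245 245 245 245 245 245 245 245 238 101  49  51]
 [210 210 214 222 224 225 224 225 208 102  55  53]]
[[148  52  50 134 208 210 181 165 175 193 224]
 [217 210 207 216 223 223 210 164 171 187 217]
 [195 226 223 225 224 223 214 161 170 186 215]
 [191 224 226 223 223 218 220 198 149 175 194]
 [224 235 224 211 175 174 214 215 169 170 175]
 [229 236 219 179 154 167 197 226 205 159 172]
 [233 242 219 177 156 171 190 223 217 185 170]
 [235 244 233 215 203 198 216 224 217 173 170]
 [234 245 241 223 224 222 224 223 217 202 151]
 [244 245 243 233 226 225 222 216 215 203 153]
 [245 245 244 238 226 226 222 214 215 209 187]]
```

```bash
cat >> h.py <<'E'
AX=np.array([.5037,.2595]); PY=-.3
def cur():
    s=r.sense(); R=cv2.Rodrigues(s["orientation"])[0]
    return s, s["eef_pos"], np.degrees(np.arctan2(R[1,0],R[0,0]))
def rel(p0,y0,p1,y1):
    a=np.radians(y0); d=np.asarray(p1,float)-p0
    return np.round([1e3*(d[0]*np.cos(a)+d[1]*np.sin(a)),1e3*(d[0]*np.sin(a)-d[1]*np.cos(a)),-1e3*d[2],(y0-y1+180)%360-180],1)
def chain(*w):
    s,p,y=cur(); print("t",s["clock"],"p",p,"yaw",y,"F",s["force"],"w",s["width"],s["grip_force"],"q6",s["q"][5])
    for q in w: print(rel(p,y,q[:3],q[3])); p,y=np.array(q[:3]),q[3]
E
python3 - <<'E'
from h import *
chain((.33,-.2,.33,79),(.43,.15,.33,142),(.4294,.2247,.29,205))
E
```

```text
t 0.1 p [ 0.1604 -0.5516  0.2129] yaw 16.204579978600798 F [ 0.2629 -0.4372 -0.1339] w 0.08777386980911589 0.0 q6 -0.20631157751771284
[ 260.9 -290.4 -117.1  -62.8]
[362.7  31.4  -0.  -63. ]
[ 46.5  58.5  40.  -63. ]
```

{"method": "servo_tool", "body": {"commands": [[[0,0,-60,0,0],[261,-290,-117,-63,0],[261,-290,-117,-63,0],[261,-290,-117,-63,0],[261,-290,-117,-63,0],[261,-290,-117,-63,0],[261,-290,-117,-63,0],[261,-290,-117,-63,0]]], "force": 15}}

```text
clock: 0.9
eef_pos: [0.3107, -0.2396, 0.323]
orientation: [2.464, 1.949, 0.0]
force: [0.9, -0.7, 0.1]
width: 0.0444
grip_force: 0.0
```

{"method": "servo_tool", "body": {"commands": [[[363,31,0,-63,0],[363,31,0,-63,0],[363,31,0,-63,0],[363,31,0,-63,0],[363,31,0,-63,0],[363,31,0,-63,0],[363,31,0,-63,0],[363,31,0,-63,0]]]}}

```text
clock: 1.7
eef_pos: [0.4262, 0.1081, 0.3226]
orientation: [-1.076, -2.951, -0.002]
force: [0.3, -0.8, 0.4]
width: 0.0438
grip_force: 0.0
```

Run:
```python
from h import *
chain((.4294,.2247,.28,205),)
```

```text
t 1.7 p [0.4262 0.1081 0.3226] yaw 139.92897817901698 F [ 0.2544 -0.7829  0.4243] w 0.04375091609414282 0.0 q6 -0.8953040023109974
[ 72.6  91.3  42.6 -65.1]
```

{"method": "servo_tool", "body": {"commands": [[[73,91,20,-65,0],[73,91,20,-65,0],[73,91,20,-65,0],[73,91,42,-65,0],[73,91,42,-65,0],[73,91,42,-65,0],[73,91,42,-65,0],[73,91,42,-65,0]]]}}

```text
clock: 2.5
eef_pos: [0.4297, 0.2205, 0.2805]
orientation: [0.671, -3.068, 0.0]
force: [0.2, -0.4, -0.0]
width: 0.0441
grip_force: 0.0
```

Run:
```python
from h import *
chain((.4294,.2247,.216,205.1),)
s,p,y=cur()
T,_=r.camera("top");S,_=r.camera("scene")
tiles=[]
for n,I in (("top",T),("scene",S)):
    u,v=proj(n,p+[0,0,-.014]); print(n,u,v,"knob top expected",proj(n,[.4294,.2247,.246]))
    u,v=int(u),int(v); tiles.append(cv2.resize(I[v-37:v+38,u-50:u+50,::-1],(400,300),interpolation=cv2.INTER_CUBIC))
cv2.imwrite("pics/g1.png",np.hstack(tiles))
```

```text
t 2.5 p [0.4297 0.2205 0.2805] yaw -155.32282165999655 F [ 0.166  -0.438  -0.0144] w 0.04412607164780485 0.0 q6 -1.7738410470399522
[-1.4  4.  64.5 -0.4]
top 195.30708292358304 236.339993661787 knob top expected [195.0246 236.7775]
scene 308.8879521616557 137.67720146747297 knob top expected [309.3544 141.4812]
```

View pics/g1.png

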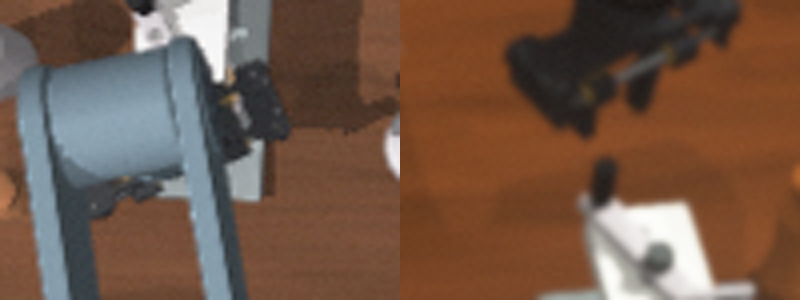

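The right tile shows the black knob top at about (605,160). The gripper is above it, with dark finger ends at (585,130) and (640,105), which is higher than expected. I'll check that with depth.

Run:
```python
from h import *
s,p,y=cur()
for n in ("scene","top"):
    I,d=r.camera(n); P=cloud(n,d)
    m=(np.hypot(P[...,0]-p[0],P[...,1]-p[1])<.12)&(P[...,2]>.255)&(P[...,2]<.36)&(P[...,0]>p[0]-.11)
    m&=~((P[...,0]>.55))
    Q=P[m]-p
    a=np.radians(y); tx=Q[:,0]*np.cos(a)+Q[:,1]*np.sin(a); ty=Q[:,0]*np.sin(a)-Q[:,1]*np.cos(a)
    for z0 in np.arange(-.02,.08,.01):
        k=(Q[:,2]>=z0)&(Q[:,2]<z0+.01)
        if k.sum(): print(n,"dz%.2f"%z0,k.sum(),"tx",tx[k].min().round(3),tx[k].max().round(3),"ty",np.percentile(ty[k],[0,25,50,75,100]).round(3))
```

```text
scene dz0.02 11 tx -0.008 0.011 ty [-0.032 -0.002  0.021  0.023  0.028]
scene dz0.03 28 tx -0.011 0.011 ty [-0.039 -0.036  0.019  0.023  0.033]
scene dz0.04 33 tx -0.011 0.011 ty [-0.04  -0.036  0.021  0.024  0.037]
scene dz0.05 24 tx -0.01 0.009 ty [-0.041 -0.038 -0.029  0.023  0.034]
scene dz0.06 21 tx -0.01 0.01 ty [-0.043 -0.038  0.021  0.026  0.036]
scene dz0.07 13 tx -0.01 0.008 ty [-0.041  0.026  0.028  0.03   0.039]
```

Run:
```python
from h import *
D=np.load("scene0.npz");P=cloud("scene",D["d"]);p=np.array([.1604,-.5516,.2129]);y=16.2
m=(np.hypot(P[...,0]-p[0],P[...,1]-p[1])<.12)&(P[...,2]>.12)&(P[...,2]<.32)
Q=P[m]-p;a=np.radians(y); tx=Q[:,0]*np.cos(a)+Q[:,1]*np.sin(a); ty=Q[:,0]*np.sin(a)-Q[:,1]*np.cos(a)
for z0 in np.arange(-.08,.08,.01):
    k=(Q[:,2]>=z0)&(Q[:,2]<z0+.01)
    if k.sum(): print("dz%.2f"%z0,k.sum(),"tx",tx[k].min().round(3),tx[k].max().round(3),"ty",np.percentile(ty[k],[0,25,50,75,100]).round(3))
# current: rows of finger region raw depth
I,d=r.camera("scene")
P=cloud("scene",d)
for v in range(124,146,2): print(v,[f"{P[v,u,0]:.2f},{P[v,u,1]:.2f},{P[v,u,2]:.3f}" for u in (302,304,306,316,318,320)])
```

```text
dz0.01 1 tx 0.001 0.001 ty [-0.048 -0.048 -0.048 -0.048 -0.048]
dz0.02 8 tx -0.0 0.01 ty [-0.05   0.024  0.049  0.051  0.055]
dz0.03 19 tx -0.006 0.014 ty [-0.055 -0.048 -0.042  0.053  0.061]
dz0.04 20 tx -0.009 0.012 ty [-0.053 -0.044  0.048  0.052  0.06 ]
dz0.05 22 tx 0.001 0.014 ty [-0.057 -0.049  0.049  0.055  0.062]
dz0.06 28 tx -0.01 0.014 ty [-0.056 -0.049  0.002  0.052  0.062]
dz0.07 17 tx -0.008 0.014 ty [-0.058 -0.047 -0.043  0.054  0.062]
124 ['0.48,0.17,0.389', '0.48,0.18,0.387', '0.48,0.18,0.390', '0.43,0.24,0.326', '0.43,0.24,0.329', '0.42,0.25,0.318']
126 ['0.45,0.18,0.348', '0.47,0.18,0.373', '0.48,0.19,0.381', '0.42,0.24,0.314', '0.43,0.25,0.315', '0.43,0.25,0.316']
128 ['0.45,0.18,0.341', '0.45,0.19,0.343', '0.44,0.20,0.333', '0.43,0.24,0.306', '0.15,0.36,-0.002', '0.16,0.36,0.006']
130 ['0.45,0.19,0.329', '0.46,0.19,0.336', '0.45,0.20,0.329', '0.16,0.35,0.001', '0.16,0.35,0.001', '0.16,0.36,0.000']
132 ['0.45,0.19,0.318', '0.46,0.19,0.327', '0.45,0.20,0.317', '0.18,0.34,0.005', '0.17,0.35,-0.001', '0.18,0.36,0.002']
134 ['0.18,0.28,0.002', '0.45,0.19,0.313', '0.17,0.30,-0.002', '0.18,0.34,-0.000', '0.18,0.35,-0.003', '0.18,0.36,-0.003']
136 ['1.37,-0.13,1.357', '0.18,0.29,-0.003', '0.19,0.30,0.002', '0.20,0.34,0.001', '0.19,0.35,-0.001', '0.20,0.35,0.006']
138 ['0.20,0.28,0.001', '0.20,0.28,0.003', '0.20,0.29,-0.001', '0.21,0.34,0.001', '0.20,0.34,-0.002', '0.21,0.35,-0.002']
140 ['0.21,0.27,-0.001', '0.21,0.28,-0.002', '0.21,0.29,0.000', '0.22,0.33,0.000', '0.21,0.34,-0.005', '0.22,0.35,-0.002']
142 ['0.22,0.27,0.003', '0.22,0.28,-0.000', '0.43,0.21,0.242', '0.23,0.33,0.004', '0.23,0.34,0.003', '0.23,0.35,-0.005']
144 ['0.23,0.27,0.002', '0.23,0.28,0.001', '0.43,0.21,0.233', '0.24,0.33,-0.003', '0.24,0.34,-0.004', '0.24,0.35,-0.002']
```

Run:
```python
from h import *
s,p,y=cur()
I,d=r.camera("scene");P=cloud("scene",d)
m=(np.hypot(P[...,0]-p[0],P[...,1]-p[1])<.13)&(P[...,2]>.26)&(P[...,2]<.46)
Q=P[m]-p;a=np.radians(y); tx=Q[:,0]*np.cos(a)+Q[:,1]*np.sin(a); ty=Q[:,0]*np.sin(a)-Q[:,1]*np.cos(a)
for z0 in np.arange(-.02,.18,.01):
    k=(Q[:,2]>=z0)&(Q[:,2]<z0+.01)
    if k.sum(): print("dz%.2f"%z0,k.sum(),"tx",tx[k].min().round(3),tx[k].max().round(3),"ty",np.percentile(ty[k],[0,25,50,75,100]).round(3))
v,u=142,306
```

```text
dz0.02 8 tx -0.009 0.005 ty [-0.033 -0.025  0.021  0.022  0.023]
dz0.03 32 tx -0.012 0.009 ty [-0.039 -0.036  0.019  0.023  0.031]
dz0.04 27 tx -0.009 0.01 ty [-0.04  -0.037  0.019  0.022  0.037]
dz0.05 29 tx -0.011 0.009 ty [-0.042 -0.039  0.021  0.024  0.034]
dz0.06 20 tx -0.01 0.01 ty [-0.042 -0.038  0.023  0.03   0.036]
dz0.07 14 tx -0.01 0.008 ty [-0.041  0.025  0.027  0.029  0.037]
dz0.08 8 tx -0.024 0.033 ty [-0.086 -0.003  0.028  0.029  0.081]
dz0.09 77 tx -0.035 0.033 ty [-0.089 -0.086 -0.045  0.05   0.082]
dz0.10 137 tx -0.036 0.033 ty [-0.089 -0.053  0.004  0.042  0.081]
dz0.11 132 tx -0.035 0.033 ty [-0.094 -0.053 -0.042  0.04   0.089]
dz0.12 195 tx -0.036 0.037 ty [-0.097 -0.078 -0.04   0.053  0.094]
dz0.13 345 tx -0.035 0.034 ty [-0.098 -0.077 -0.043  0.065  0.092]
dz0.14 55 tx -0.022 0.016 ty [-0.044 -0.041 -0.035 -0.009  0.016]
dz0.15 27 tx -0.02 0.019 ty [-0.044 -0.042 -0.041 -0.038 -0.004]
dz0.16 36 tx -0.032 0.033 ty [-0.045 -0.043 -0.041 -0.04   0.01 ]
dz0.17 87 tx -0.034 0.037 ty [-0.044 -0.041 -0.037 -0.029  0.013]
```

The gripper really stands about 38 mm higher than the reported TCP z suggests: tips at reported z + 24 mm, body at reported z + 88 mm. The horizontal position agrees with the mean of the two cameras. I'll descend in steps and watch the force.

{"method": "servo_tool", "body": {"commands": [[[-1,4,30,0,0],[-1,4,64,0,0],[-1,4,64,0,0],[-1,4,64,0,0]]]}}

```text
clock: 3.2
eef_pos: [0.4292, 0.2245, 0.2172]
orientation: [0.662, -3.07, 0.0]
force: [-0.1, -0.4, -0.0]
width: 0.0441
grip_force: 0.0
```

{"method": "servo_tool", "body": {"commands": [[[0,0,10,0,0],[0,0,20,0,0],[0,0,20,0,0]]]}}

```text
clock: 3.5
eef_pos: [0.4288, 0.2244, 0.196]
orientation: [0.662, -3.07, 0.0]
force: [-0.3, 0.4, -0.1]
width: 0.044
grip_force: 0.0
```

Run:
```python
from h import *
s,p,y=cur(); print(p,y,s["force"])
I,d=r.camera("scene");P=cloud("scene",d)
m=(np.hypot(P[...,0]-p[0],P[...,1]-p[1])<.13)&(P[...,2]>.19)&(P[...,2]<.46)
Q=P[m]-p;a=np.radians(y); tx=Q[:,0]*np.cos(a)+Q[:,1]*np.sin(a); ty=Q[:,0]*np.sin(a)-Q[:,1]*np.cos(a)
for z0 in np.arange(-.02,.1,.01):
    k=(Q[:,2]>=z0)&(Q[:,2]<z0+.01)
    if k.sum(): print("dz%.2f"%z0,k.sum(),"tx",tx[k].min().round(3),tx[k].max().round(3),"ty",np.percentile(ty[k],[0,25,50,75,100]).round(3))
u,v=proj("scene",p); u,v=int(u),int(v)
cv2.imwrite("pics/g2.png",cv2.resize(I[v-45:v+45,u-60:u+60,::-1],(640,480),interpolation=cv2.INTER_CUBIC))
```

```text
[0.4288 0.2244 0.196 ] -155.64880919153626 [-0.2896  0.4168 -0.0776]
dz-0.01 105 tx -0.129 0.01 ty [-0.016 -0.011 -0.005  0.002  0.014]
dz0.00 91 tx -0.129 0.002 ty [-0.016 -0.011 -0.002  0.005  0.013]
dz0.01 54 tx -0.094 0.005 ty [-0.015 -0.009 -0.001  0.004  0.012]
dz0.02 23 tx -0.09 0.006 ty [-0.024 -0.01  -0.005  0.004  0.033]
dz0.03 37 tx -0.011 0.013 ty [-0.038 -0.033 -0.009  0.02   0.031]
dz0.04 41 tx -0.011 0.008 ty [-0.039 -0.027 -0.002  0.02   0.032]
dz0.05 25 tx -0.01 0.003 ty [-0.039 -0.033  0.021  0.023  0.035]
dz0.06 14 tx -0.009 0.014 ty [-0.043 -0.024  0.025  0.029  0.035]
dz0.07 7 tx -0.011 0.008 ty [0.02  0.024 0.026 0.032 0.036]
dz0.08 10 tx -0.03 0.016 ty [-0.086 -0.053  0.028  0.032  0.08 ]
dz0.09 76 tx -0.035 0.034 ty [-0.089 -0.087 -0.045  0.073  0.082]
```

View pics/g2.png

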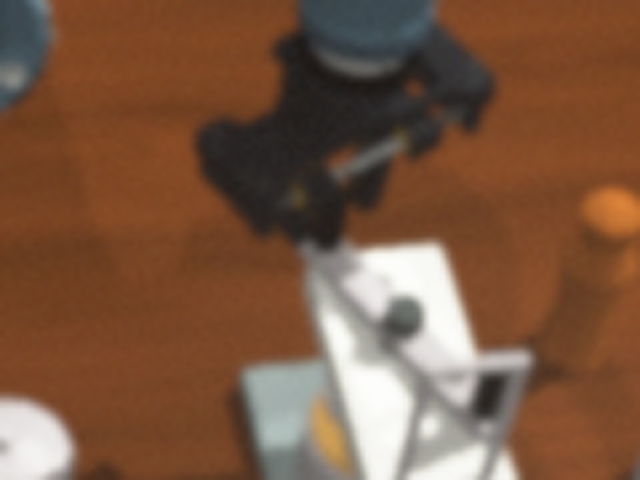

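Still no contact at reported z 0.196, and the picture shows the fingers straddling the front knob, so the offset is confirmed. I'll go 12 mm lower and grip.

{"method": "servo_tool", "body": {"commands": [[[1,0,6,0,0],[1,0,12,0,0],[1,0,12,0,-1],[1,0,12,0,-1],[1,0,12,0,-1],[1,0,12,0,-1],[1,0,12,0,-1]]], "force": 15}}

```text
clock: 4.25
eef_pos: [0.4283, 0.2243, 0.185]
orientation: [0.663, -3.071, -0.001]
force: [-1.3, 0.9, -0.4]
width: 0.0221
grip_force: 15.0
```

{"method": "servo_tool", "body": {"commands": [[[-0.8,11.4,0,8,-1],[-3.2,22.6,0,16,-1],[-3.2,22.6,0,16,-1]]]}}

```text
clock: 4.55
eef_pos: [0.4212, 0.2468, 0.185]
orientation: [0.229, -3.132, -0.001]
force: [-4.1, 0.6, 3.4]
width: 0.0211
grip_force: 15.0
```

```bash
cat >> h.py <<'E'
def knob():
    s,p,y=cur(); d=p[:2]-AX; print("t",s["clock"],"p",p,"yaw",round(y,1),"r",np.hypot(*d),"ang",np.degrees(np.arctan2(d[1],d[0])),"F",s["force"],"w",s["width"],s["grip_force"],"q6",s["q"][5])
E
python3 -c "
from h import *
knob()"
```

```text
t 4.55 p [0.4212 0.2468 0.185 ] yaw -171.6 r 0.08346617815598348 ang -171.2366562753296 F [-4.1244  0.6413  3.3583] w 0.021081361062547287 15.00142858363688 q6 -1.430871249609714
```

Knob gripped and moving (width 22 mm). I'll continue the stroke to 90°.

{"method": "servo_tool", "body": {"commands": [[[-2,11.4,0,8,-1],[-4.4,22.6,0,16,-1],[-8.3,33.4,0,24,-1],[-13.7,43.5,0,32,-1],[-20.4,52.7,0,40,-1],[-28.3,60.9,0,48,-1],[-37.3,68,0,56,-1],[-47.3,73.7,0,64,-1]]]}}

```text
clock: 5.35
eef_pos: [0.4555, 0.3282, 0.185]
orientation: [-1.463, -2.773, -0.001]
force: [-10.3, 7.6, 5.7]
width: 0.0214
grip_force: 15.0
```

```bash
python3 -c "
from h import *
knob()"
```

```text
t 5.35 p [0.4555 0.3282 0.185 ] yaw 124.4 r 0.08397811578970646 ang 125.05788041115562 F [-10.3116   7.5537   5.6935] w 0.021399511679457403 14.99921327456832 q6 -0.19155318806591856
```

{"method": "servo_tool", "body": {"commands": [[[-0.8,11.4,0,8,-1],[-3.2,22.6,0,16,-1],[-7.1,33.4,0,24,-1],[-12.5,43.5,0,32,-1],[-14.8,47,0,35,-1],[-14.8,47,0,35,-1],[-14.8,47,0,35,0],[-14.8,47,0,35,0]]]}}

```text
clock: 6.15
eef_pos: [0.5057, 0.3397, 0.185]
orientation: [2.23, 2.212, 0.0]
force: [0.3, 0.2, -0.2]
width: 0.0352
grip_force: 0.0
```

Run:
```python
from h import *
knob()
s,p,y=cur()
# rise, then go to the opposite knob (ang-180), yaw ~270
chain((p[0],p[1],.26,y),(.45,.26,.26,180),(.5037,.1775,.26,268))
```

```text
t 6.15 p [0.5057 0.3397 0.185 ] yaw 89.5 r 0.08023092335203573 ang 88.57401703144004 F [ 0.3231  0.2184 -0.2123] w 0.03524471603957471 0.0 q6 0.40577842363628075
t 6.15 p [0.5057 0.3397 0.185 ] yaw 89.527726677905 F [ 0.3231  0.2184 -0.2123] w 0.03524471603957471 0.0 q6 0.40577842363628075
[  0.   0. -75.   0.]
[-80.2 -55.   -0.  -90.5]
[-53.7 -82.5  -0.  -88. ]
```

{"method": "servo_tool", "body": {"commands": [[[0,0,-45,0,0],[0,0,-75,-4,0],[-40,0,-75,-12,0],[-80,0,-75,-20,0],[-120,0,-75,-28,0],[-162,0,-75,-36,0],[-162,0,-75,-44,0],[-162,0,-75,-52,0]]]}}

```text
clock: 6.95
eef_pos: [0.5039, 0.176, 0.2603]
orientation: [1.032, 2.966, -0.0]
force: [-0.6, 0.3, -0.4]
width: 0.0442
grip_force: 0.0
```

{"method": "servo_tool", "body": {"commands": [[[0,0,0,-8.5,0],[0,0,0,-17,0],[0,0,0,-25.5,0],[0,0,0,-34,0],[0,0,0,-42.5,0],[0,0,0,-51,0],[0,0,0,-59.5,0],[0,0,0,-68,0]]]}}

```text
clock: 7.75
eef_pos: [0.5036, 0.1774, 0.2601]
orientation: [-0.808, 3.036, -0.001]
force: [0.4, -0.5, 1.0]
width: 0.0438
grip_force: 0.0
```

Run:
```python
from h import *
chain((.5037,.1775,.20,268.5),(.5037,.1775,.184,268.5))
```

```text
t 7.75 p [0.5036 0.1774 0.2601] yaw -150.19548609316521 F [ 0.4403 -0.465   1.0264] w 0.04383568068358243 0.0 q6 -1.974186582213826
[ -0.1   0.   60.1 -58.7]
[-0.  0. 16.  0.]
```

{"method": "servo_tool", "body": {"commands": [[[0,0,0,-8.5,0],[0,0,0,-17,0],[0,0,0,-25.5,0],[0,0,0,-34,0],[0,0,0,-42.5,0],[0,0,0,-51,0],[0,0,15,-59,0],[0,0,30,-59,0]]]}}

```text
clock: 8.55
eef_pos: [0.504, 0.1776, 0.23]
orientation: [-2.192, 2.25, -0.002]
force: [-0.2, -0.4, 0.1]
width: 0.0443
grip_force: 0.0
```

{"method": "servo_tool", "body": {"commands": [[[0,0,20,0,0],[0,0,40,0,0],[0,0,46,0,0],[0,0,46,0,-1],[0,0,46,0,-1],[0,0,46,0,-1],[0,0,46,0,-1],[0,0,46,0,-1]]]}}

```text
clock: 9.35
eef_pos: [0.5036, 0.1779, 0.1847]
orientation: [2.189, -2.253, 0.001]
force: [-4.1, -1.7, 3.3]
width: 0.0216
grip_force: 15.0
```

Run:
```python
from h import *
knob()
```

```text
t 9.35 p [0.5036 0.1779 0.1847] yaw -91.6 r 0.08159985606354143 ang -90.10501287235306 F [-4.0763 -1.7439  3.2724] w 0.02164919065857422 15.000576437450945 q6 -2.995238853151254
```

Gripped knob_a at -90°. Driving it round the front.

{"method": "servo_tool", "body": {"commands": [[[-0.8,11.4,0,8,-1],[-3.2,22.6,0,16,-1],[-7.1,33.4,0,24,-1],[-12.5,43.5,0,32,-1],[-19.2,52.7,0,40,-1],[-27.1,60.9,0,48,-1],[-36.1,68,0,56,-1],[-46.1,73.7,0,64,-1]]]}}

```text
clock: 10.15
eef_pos: [0.429, 0.2245, 0.1846]
orientation: [0.652, -3.068, 0.006]
force: [-11.9, -10.3, 10.3]
width: 0.0211
grip_force: 15.0
```

```bash
python3 -c "
from h import *
knob()"
```

```text
t 10.15 p [0.429  0.2245 0.1846] yaw -156.0 r 0.08250470455291345 ang -154.889446220459 F [-11.9086 -10.2982  10.2525] w 0.021121356287488638 15.000019459985197 q6 -1.7499511345725556
```

{"method": "servo_tool", "body": {"commands": [[[-0.8,11.4,0,8,-1],[-3.2,22.6,0,16,-1],[-7.1,33.4,0,24,-1],[-12.5,43.5,0,32,-1],[-19.2,52.7,0,40,-1],[-27.1,60.9,0,48,-1],[-36.1,68,0,56,-1],[-46.1,73.7,0,64,-1]]]}}

```text
clock: 10.95
eef_pos: [0.4409, 0.314, 0.1846]
orientation: [-1.072, -2.95, -0.001]
force: [-8.6, -0.9, 5.8]
width: 0.0216
grip_force: 15.0
```

{"method": "servo_tool", "body": {"commands": [[[-0.8,11.4,0,8,-1],[-3.2,22.6,0,16,-1],[-7.1,33.4,0,24,-1],[-12.5,43.5,0,32,-1],[-19.2,52.7,0,40,-1],[-27.1,60.9,0,48,-1],[-31.5,64.6,0,52,-1],[-31.5,64.6,0,52,-1]]]}}

```text
clock: 11.75
eef_pos: [0.5091, 0.3425, 0.1845]
orientation: [2.254, 2.188, 0.002]
force: [-0.7, 0.1, 2.5]
width: 0.0216
grip_force: 15.0
```

```bash
python3 -c "
from h import *
knob()"
```

```text
t 11.75 p [0.5091 0.3425 0.1845] yaw 88.3 r 0.08314397172747451 ang 86.295592481825 F [-0.6789  0.1225  2.4619] w 0.021561420097618165 15.002379789948463 q6 0.4287259850046588
```

{"method": "servo_tool", "body": {"commands": [[[0,0,0,0,0],[0,0,0,0,0],[0,0,-45,0,0],[0,0,-75,-8,0],[-40,-2,-75,-16,0],[-80,-4,-75,-24,0],[-120,-5,-75,-32,0],[-165,-6,-75,-40,0]]]}}

```text
clock: 12.55
eef_pos: [0.4971, 0.1773, 0.2591]
orientation: [1.359, 2.831, 0.001]
force: [0.0, 0.2, -0.4]
width: 0.0442
grip_force: 0.0
```

{"method": "servo_tool", "body": {"commands": [[[0,0,0,-8.5,0],[0,0,0,-17,0],[0,0,0,-25.5,0],[0,0,0,-34,0],[0,0,0,-42.5,0],[0,0,0,-51,0],[0,0,0,-59.5,0],[0,0,0,-68,0]]]}}

```text
clock: 13.35
eef_pos: [0.4974, 0.1783, 0.259]
orientation: [-0.455, 3.108, 0.0]
force: [0.4, -0.4, -0.1]
width: 0.044
grip_force: 0.0
```

{"method": "servo_tool", "body": {"commands": [[[0,0,0,-8.5,0],[0,0,0,-17,0],[0,0,0,-25.5,0],[0,0,0,-34,0],[0,0,0,-42.5,0],[0,0,0,-51,0],[0,0,0,-59.5,0],[0,0,0,-68,0]]]}}

```text
clock: 14.15
eef_pos: [0.4974, 0.1783, 0.259]
orientation: [-2.115, 2.322, -0.0]
force: [0.0, -0.5, -0.7]
width: 0.0442
grip_force: 0.0
```

Run:
```python
from h import *
knob()
chain((.4984,.1777,.184,266.3))
```

```text
t 14.15 p [0.4974 0.1783 0.259 ] yaw -95.3 r 0.08143572399095281 ang -94.41581101769872 F [ 0.0159 -0.4889 -0.6986] w 0.044176048283138425 0.0 q6 -2.9291764417358137
t 14.15 p [0.4974 0.1783 0.259 ] yaw -95.33851238252853 F [ 0.0159 -0.4889 -0.6986] w 0.044176048283138425 0.0 q6 -2.9291764417358137
[ 0.5 -1.  75.  -1.6]
```

{"method": "servo_tool", "body": {"commands": [[[0,-1,35,0,0],[0,-1,65,0,0],[0,-1,75,0,0],[0,-1,75,0,-1],[0,-1,75,0,-1],[0,-1,75,0,-1],[0,-1,75,0,-1],[0,-1,75,0,-1]]]}}

```text
clock: 14.95
eef_pos: [0.4992, 0.1781, 0.1855]
orientation: [-2.106, 2.329, -0.002]
force: [-3.0, -0.4, 6.8]
width: 0.0215
grip_force: 15.0
```

{"method": "servo_tool", "body": {"commands": [[[-0.8,11.4,0,8,-1],[-3.2,22.6,0,16,-1],[-7.1,33.4,0,24,-1],[-12.5,43.5,0,32,-1],[-19.2,52.7,0,40,-1],[-27.1,60.9,0,48,-1],[-36.1,68,0,56,-1],[-46.1,73.7,0,64,-1]]]}}

```text
clock: 15.75
eef_pos: [0.4278, 0.2294, 0.1851]
orientation: [0.542, -3.09, 0.006]
force: [-13.2, -10.1, 15.0]
width: 0.0215
grip_force: 15.0
```

```bash
python3 -c "
from h import *
knob()"
```

```text
t 15.75 p [0.4278 0.2294 0.1851] yaw -160.1 r 0.08167208332803332 ang -158.40501052874077 F [-13.198  -10.085   15.0108] w 0.02145484323697739 14.995084810070693 q6 -1.6672346554060826
```

{"method": "servo_tool", "body": {"commands": [[[0.2,11.4,-2,8,-1],[-2.2,22.6,-2,16,-1],[-6.1,33.4,-2,24,-1],[-11.5,43.5,-2,32,-1],[-18.2,52.7,-2,40,-1],[-26.1,60.9,-2,48,-1],[-35.1,68,-2,56,-1],[-45.1,73.7,-2,64,-1]]]}}

```text
clock: 16.55
eef_pos: [0.4442, 0.3167, 0.1853]
orientation: [-1.177, -2.908, 0.003]
force: [-6.6, -0.9, 0.3]
width: 0.0214
grip_force: 15.0
```

{"method": "servo_tool", "body": {"commands": [[[-0.8,11.4,0,8,-1],[-3.2,22.6,0,16,-1],[-7.1,33.4,0,24,-1],[-12.5,43.5,0,32,-1],[-19.2,52.7,0,40,-1],[-27.1,60.9,0,48,-1],[-27.1,60.9,0,48,-1],[-27.1,60.9,0,48,-1]]]}}

```text
clock: 17.35
eef_pos: [0.5081, 0.3417, 0.1853]
orientation: [-2.251, -2.19, -0.0]
force: [0.2, 3.5, -7.0]
width: 0.0215
grip_force: 15.0
```

```bash
python3 -c "
from h import *
knob()
s,p,y=cur()
a=np.arctan2(*(p[:2]-AX)[::-1])+np.pi
q=AX+.082*np.array([np.cos(a),np.sin(a)]); print(q,np.degrees(a))
chain((q[0],q[1],.26,y))"
```

```text
t 17.35 p [0.5081 0.3417 0.1853] yaw 88.4 r 0.08232964478839346 ang 86.9530804497872 F [ 0.2149  3.4782 -7.0371] w 0.021500109947032713 14.999207323417068 q6 0.4251967489100381
[0.4993 0.1776] 266.9530804497872
t 17.35 p [0.5081 0.3417 0.1853] yaw 88.42532780521026 F [ 0.2149  3.4782 -7.0371] w 0.021500109947032713 14.999207323417068 q6 0.4251967489100381
[-164.3   -4.2  -74.7    0. ]
```

{"method": "servo_tool", "body": {"commands": [[[0,0,0,0,0],[0,0,0,0,0],[0,0,-45,0,0],[0,0,-75,-8,0],[-40,-2,-75,-16,0],[-80,-3,-75,-24,0],[-120,-4,-75,-32,0],[-164,-4,-75,-40,0]]]}}

```text
clock: 18.15
eef_pos: [0.4992, 0.1766, 0.262]
orientation: [1.361, 2.829, 0.001]
force: [0.1, 0.0, -0.7]
width: 0.0441
grip_force: 0.0
```

{"method": "servo_tool", "body": {"commands": [[[0,0,0,-8.5,0],[0,0,0,-17,0],[0,0,0,-25.5,0],[0,0,0,-34,0],[0,0,0,-42.5,0],[0,0,0,-51,0],[0,0,0,-59.5,0],[0,0,0,-68,0]]]}}

```text
clock: 18.95
eef_pos: [0.4996, 0.1776, 0.2619]
orientation: [-0.453, 3.107, -0.001]
force: [-0.1, -0.7, -0.2]
width: 0.0439
grip_force: 0.0
```

{"method": "servo_tool", "body": {"commands": [[[0,0,0,-8.5,0],[0,0,0,-17,0],[0,0,0,-25.5,0],[0,0,0,-34,0],[0,0,0,-42.5,0],[0,0,0,-51,0],[0,0,0,-59.5,0],[0,0,0,-68,0]]]}}

```text
clock: 19.75
eef_pos: [0.4995, 0.1776, 0.2619]
orientation: [-2.113, 2.323, -0.002]
force: [0.3, -0.9, -0.1]
width: 0.044
grip_force: 0.0
```

Run:
```python
from h import *
knob()
chain((.4993,.1776,.185,267))
```

```text
t 19.75 p [0.4995 0.1776 0.2619] yaw -95.4 r 0.08196913524938397 ang -92.90580273207273 F [ 0.3152 -0.9445 -0.1446] w 0.04401810899740941 0.0 q6 -2.929017674146487
t 19.75 p [0.4995 0.1776 0.2619] yaw -95.41867483646666 F [ 0.3152 -0.9445 -0.1446] w 0.04401810899740941 0.0 q6 -2.929017674146487
[ 0.1  0.2 76.9 -2.4]
```

{"method": "servo_tool", "body": {"commands": [[[0,0,35,-2,0],[0,0,65,-2,0],[0,0,76,-2,0],[0,0,76,-2,-1],[0,0,76,-2,-1],[0,0,76,-2,-1],[0,0,76,-2,-1],[0,0,76,-2,-1]]]}}

```text
clock: 20.55
eef_pos: [0.5001, 0.1778, 0.1867]
orientation: [-2.145, 2.293, -0.002]
force: [-3.2, -1.2, 6.7]
width: 0.0214
grip_force: 15.0
```

{"method": "servo_tool", "body": {"commands": [[[-0.5,11.4,0,8,-1],[-2.7,22.6,0,16,-1],[-6.3,33.4,0,24,-1],[-11.5,43.5,0,32,-1],[-18.2,52.7,0,40,-1],[-26.1,60.9,0,48,-1],[-35.1,68,0,56,-1],[-45.1,73.7,0,64,-1]]]}}

```text
clock: 21.35
eef_pos: [0.4278, 0.2266, 0.1866]
orientation: [0.595, -3.083, 0.005]
force: [-10.5, -8.4, 12.5]
width: 0.0217
grip_force: 15.0
```

```bash
python3 -c "
from h import *
knob(); chain((.5037-.082,.2599,.186,179.7))"
```

```text
t 21.35 p [0.4278 0.2266 0.1866] yaw -158.2 r 0.08276087607052268 ang -156.58536257646475 F [-10.4986  -8.439   12.4532] w 0.02173235570047948 14.994515287689865 q6 -1.707670329646788
t 21.35 p [0.4278 0.2266 0.1866] yaw -158.16567841741116 F [-10.4986  -8.439   12.4532] w 0.02173235570047948 14.994515287689865 q6 -1.707670329646788
[-6.8 33.2  0.6 22.1]
```

{"method": "servo_tool", "body": {"commands": [[[-0.8,11.4,0,8,-1],[-3.2,22.6,0,16,-1],[-6.8,33,0,22,-1],[-6.8,33,0,22,-1],[-6.8,33,0,22,-1]]]}}

```text
clock: 21.85
eef_pos: [0.4211, 0.2623, 0.1865]
orientation: [0.006, -3.139, -0.003]
force: [-11.2, 1.9, 10.2]
width: 0.0212
grip_force: 15.0
```

```bash
python3 -c "
from h import *
knob(); chain((.5037-.082,.2599,.186,179.7))"
```

```text
t 21.85 p [0.4211 0.2623 0.1865] yaw -179.8 r 0.08260699245148204 ang 178.09119716075264 F [-11.2314   1.8886  10.188 ] w 0.02121028973485284 14.99404517468065 q6 -1.259696641164031
t 21.85 p [0.4211 0.2623 0.1865] yaw -179.78929513144092 F [-11.2314   1.8886  10.188 ] w 0.02121028973485284 14.99404517468065 q6 -1.259696641164031
[-0.6 -2.4  0.5  0.5]
```

{"method": "servo_tool", "body": {"commands": [[[0,0,0,0,0],[0,0,0,0,0],[0,0,-40,0,0],[0,0,-85,0,0],[-15,-40,-85,0,0],[-35,-85,-85,0,0],[-55,-130,-85,0,0],[-75,-175,-85,0,0]]]}}

```text
clock: 22.65
eef_pos: [0.499, 0.0842, 0.2705]
orientation: [-0.005, 3.14, -0.0]
force: [0.5, -0.5, 1.0]
width: 0.044
grip_force: 0.0
```

{"method": "servo_tool", "body": {"commands": [[[-130,-330,0,-7,0.3],[-130,-330,0,-7,0.3],[-130,-330,0,-7,0.3],[-130,-330,0,-7,0.3],[-130,-330,0,-7,0.3],[-130,-330,0,-7,0.3],[-130,-330,0,-7,0.3],[-130,-330,0,-7,0.3]]]}}

```text
clock: 23.45
eef_pos: [0.6295, -0.2496, 0.2682]
orientation: [0.188, -3.135, 0.002]
force: [-1.1, 0.4, -0.0]
width: 0.057
grip_force: 0.0
```

Run:
```python
from h import *
chain((.63,-.2553,.14,187.2))
T,dt=r.camera("top");S,ds=r.camera("scene")
np.savez("top1.npz",im=T,d=dt);np.savez("scene1.npz",im=S,d=ds)
a=cv2.resize(T[185:245,160:240,::-1],(400,300),interpolation=cv2.INTER_CUBIC)
b=cv2.resize(S[130:205,290:390,::-1],(400,300),interpolation=cv2.INTER_CUBIC)
cv2.imwrite("pics/p1.png",np.hstack([a,b]))
for n,d in (("top",dt),("scene",ds)):
    P=cloud(n,d);X,Y,Z=P[...,0],P[...,1],P[...,2]
    for cx in (.4217,.5857):
        k=(Z>.238)&(Z<.256)&(np.hypot(X-cx,Y-.2595)<.025)
        if k.sum(): print(n,"knob",k.sum(),cv2.minEnclosingCircle(P[k][:,:2].astype(np.float32)*1000)[0],P[k].mean(0))
    k=(Z>.209)&(Z<.219)&(np.hypot(X-.5037,Y-.2595)<.025); print(" hub",cv2.minEnclosingCircle(P[k][:,:2].astype(np.float32)*1000)[0])
    k=(Z>.190)&(Z<.202)&(np.abs(X-.46)<.028)&(np.abs(Y-.26)<.03); print(" bar",k.sum(),cv2.fitLine(P[k][:,:2].astype(np.float32),cv2.DIST_L2,0,.01,.01).ravel())
```

```text
t 23.45 p [ 0.6295 -0.2496  0.2682] yaw -173.15003914949696 F [-1.0696  0.3813 -0.0468] w 0.05702886520755398 0.0 q6 -2.2419025306418705
[  0.2  -5.7 128.2  -0.4]
top knob 27 (422.44378662109375, 262.4605712890625) [0.4222 0.2623 0.2448]
top knob 24 (585.321533203125, 259.323486328125) [0.5859 0.2595 0.2448]
 hub (504.1434326171875, 260.54278564453125)
 bar 79 [0.9986 0.0523 0.4624 0.2621]
scene knob 29 (421.0238037109375, 258.8144836425781) [0.4224 0.2591 0.2444]
scene knob 20 (588.2835083007812, 257.00067138671875) [0.5897 0.256  0.2447]
 hub (504.8134460449219, 257.2861328125)
 bar 77 [ 0.9941 -0.1088  0.4556  0.257 ]
```

View pics/p1.png

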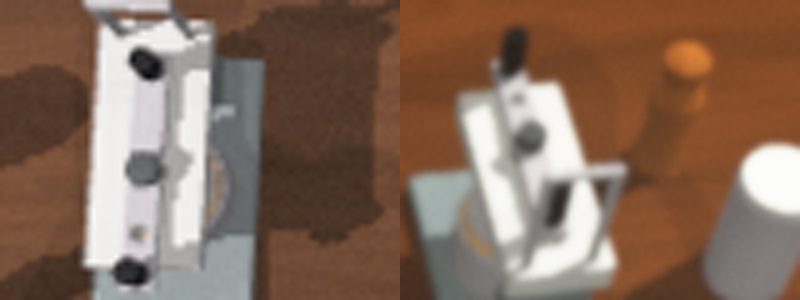

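The pictures show the bar pointing to the front with its hole at (138,233) in the top tile, over the head hole, within about 1°. Next I check the hand's position against the cameras above the stand.

Run:
```python
from h import *
d=np.load("scene1.npz")["d"]; P=cloud("scene",d); s,p,y=cur()
m=(np.hypot(P[...,0]-p[0],P[...,1]-p[1])<.08)&(P[...,2]>p[2]+.02)&(P[...,2]<p[2]+.075)
Q=P[m]-p;a=np.radians(y); tx=Q[:,0]*np.cos(a)+Q[:,1]*np.sin(a); ty=Q[:,0]*np.sin(a)-Q[:,1]*np.cos(a)
for sgn in (1,-1):
    k=sgn*ty>0; print(sgn,k.sum(),np.percentile(tx[k],[2,50,98]).round(4),np.percentile(ty[k],[2,50,98]).round(4),Q[k,2].min())
# head edges and yaw
for n in ("top","scene"):
    D=np.load(n+"1.npz");P=cloud(n,D["d"]);q=P[(np.abs(P[...,2]-.18)<.006)&(P[...,0]>.42)&(P[...,0]<.64)&(P[...,1]>.19)&(P[...,1]<.33)][:,:2]*1000
    e=[]
    for f in (max,min):
        xs=np.arange(440,610,8.);ys=[f(q[(q[:,0]>x-4)&(q[:,0]<=x+4),1]) for x in xs]; c=np.polyfit(xs,ys,1)
        res=np.abs(np.polyval(c,xs)-ys)<2.5; c=np.polyfit(xs[res],np.array(ys)[res],1); e.append((np.degrees(np.arctan(c[0])),np.polyval(c,504),res.sum()))
    print(n,e)
```

```text
1 41 [-0.0123 -0.0081  0.    ] [0.025  0.0301 0.0381] 0.02212053186094226
-1 53 [-0.0124 -0.0082  0.0099] [-0.0477 -0.0384 -0.0327] 0.02522990834652855
top [(np.float64(-0.3020709671974365), np.float64(304.88419199560474), np.int64(22)), (np.float64(-0.4016073720204686), np.float64(217.68232042375712), np.int64(22))]
scene [(np.float64(-1.9713764323307585), np.float64(299.6907109325686), np.int64(8)), (np.float64(-0.32943377632273574), np.float64(213.13898213793453), np.int64(22))]
```

{"method": "servo_tool", "body": {"commands": [[[0,-4.5,40,0,0.3],[0,-4.5,90,0,0.3],[0,-4.5,140,0,0.3],[0,-4.5,185,0,0.3],[0,-4.5,215,0,0.3],[0,-4.5,225,0,0.3],[0,-4.5,231,0,0.3],[0,-4.5,231,0,0.3]]]}}

```text
clock: 24.35
eef_pos: [0.6305, -0.2477, 0.0403]
orientation: [-0.197, 3.134, -0.001]
force: [0.7, -0.4, -0.5]
width: 0.0573
grip_force: 0.0
```

{"method": "servo_tool", "body": {"commands": [[[0,0,0,0,-1],[0,0,0,0,-1],[0,0,0,0,-1],[0,0,0,0,-1],[0,0,0,0,-1],[0,0,0,0,-1]]], "force": 30}}

```text
clock: 24.95
eef_pos: [0.6315, -0.2519, 0.0416]
orientation: [-0.195, 3.131, -0.01]
force: [-0.6, -7.9, 3.5]
width: 0.0228
grip_force: 30.0
```

```bash
python3 -c "
from h import *
knob()"
```

```text
t 24.95 p [ 0.6315 -0.2519  0.0416] yaw -172.9 r 0.5270725821297805 ang -75.97241390556177 F [-0.5818 -7.9237  3.4688] w 0.022832392169694817 29.95810568332672 q6 -2.245976137346612
```

The grip is on but a little high and pulled sideways, so I'll reopen, re-centre and go lower.

{"method": "servo_tool", "body": {"commands": [[[0,0,0,0,-0.2],[0,0,0,0,-0.2],[-0.5,-5,3,0,-0.2],[-0.5,-5,6,0,-0.2],[-0.5,-5,6,0,-1],[-0.5,-5,6,0,-1],[-0.5,-5,6,0,-1],[-0.5,-5,6,0,-1]]]}}

```text
clock: 25.75
eef_pos: [0.6307, -0.2532, 0.0328]
orientation: [0.196, -3.135, 0.001]
force: [0.2, -3.3, -2.4]
width: 0.0234
grip_force: 29.9
```

```bash
python3 -c "
from h import *
knob()"
```

```text
t 25.75 p [ 0.6307 -0.2532  0.0328] yaw -172.8 r 0.528154021236551 ang -76.08452597001543 F [ 0.2264 -3.3052 -2.4126] w 0.02338726748999653 29.933625776320696 q6 -2.251284586477382
```

{"method": "servo_tool", "body": {"commands": [[[0,0,-10,0,-1],[0,0,-25,0,-1],[0,0,-60,0,-1],[0,0,-110,0,-1],[0,0,-160,0,-1],[0,0,-210,0,-1],[0,0,-247,0,-1],[0,0,-247,0,-1]]]}}

```text
clock: 26.55
eef_pos: [0.6334, -0.2535, 0.2898]
orientation: [-0.197, 3.124, -0.011]
force: [0.6, 0.2, -0.2]
width: 0.0229
grip_force: 29.9
```

{"method": "servo_tool", "body": {"commands": [[[8,40,0,0,-1],[18,85,0,2,-1],[28,132,0,4,-1],[38,180,0,6,-1],[48,228,0,7.5,-1],[58,276,0,7.5,-1],[68,324,0,7.5,-1],[78,372,0,7.5,-1]]]}}

```text
clock: 27.35
eef_pos: [0.5051, 0.1088, 0.28]
orientation: [-0.009, -3.141, -0.001]
force: [0.4, 0.3, 0.3]
width: 0.0232
grip_force: 29.9
```

```bash
python3 -c "
from h import *
chain((.4537,.2602,.28,179.6))"
```

```text
t 27.35 p [0.5051 0.1088 0.28  ] yaw 179.67286900704798 F [0.4472 0.2752 0.3392] w 0.02317648643783066 29.924804060719907 q6 -1.5837266983459342
[ 52.3 151.1  -0.    0.1]
```

{"method": "servo_tool", "body": {"commands": [[[15,45,0,0,-1],[30,90,0,0,-1],[45,130,0,0,-1],[52,151,0,0,-1],[52,151,0,0,-1],[52,151,20,0,-1],[52,151,40,0,-1],[52,151,45,0,-1]]]}}

```text
clock: 28.15
eef_pos: [0.4543, 0.2567, 0.2326]
orientation: [-0.01, -3.137, 0.002]
force: [-0.1, 0.9, 0.5]
width: 0.0234
grip_force: 29.9
```

Run:
```python
from h import *
chain((.4537,.2602,.2347,179.6))
I,d=r.camera("scene"); s,p,y=cur()
u,v=proj("scene",p+[0,-.0025,-.0228]); h=proj("scene",[.4537,.2602-.0025,.196]); print(u,v,h)
u,v=int(u),int(v); print(u-40,v-40)
cv2.imwrite("pics/i1.png",cv2.resize(I[v-40:v+20,u-40:u+40,::-1],(800,600),interpolation=cv2.INTER_CUBIC))
T,_=r.camera("top")
```

```text
t 28.15 p [0.4543 0.2567 0.2326] yaw 179.63648066652158 F [-0.0906  0.8528  0.5057] w 0.023380986134249545 29.9251345731318 q6 -1.2778551204949717
[ 0.6  3.5 -2.1  0. ]
318.0218651086629 152.84039191223835 [318.3553 155.1319]
278 112
```

View pics/i1.png

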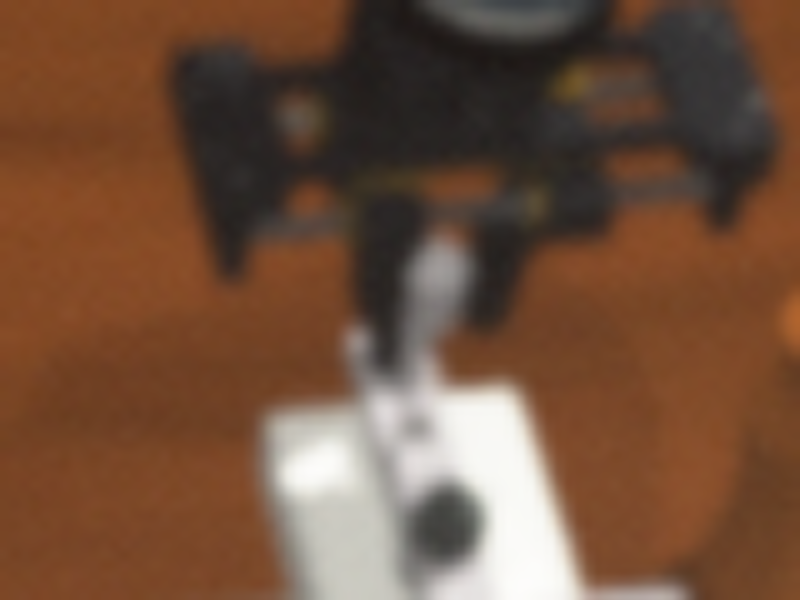

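The bar hole is visible at (418,423) in the crop, with the pin held upright just above and left of it. I'll shift +4 mm in y, settle, then lower gently.

{"method": "servo_tool", "body": {"commands": [[[0.5,4,0,0,-1],[0.5,4,0,0,-1],[0.5,4,8,0,-1],[0.5,4,12,0,-1],[0.5,4,16,0,-1],[0.5,4,20,0,-1],[0.5,4,20,0,-1]]]}}

```text
clock: 28.95
eef_pos: [0.455, 0.2617, 0.2141]
orientation: [-0.009, -3.14, 0.001]
force: [-0.6, -0.1, -0.7]
width: 0.0235
grip_force: 29.9
```

Run:
```python
from h import *
knob()
```

```text
t 28.95 p [0.455  0.2617 0.2141] yaw 179.7 r 0.048793464232849554 ang 177.46778284005313 F [-0.6035 -0.1321 -0.7072] w 0.023510195936255727 29.925283561460674 q6 -1.2693111603754228
```

The tip is in the hole with no contact. Lowering on.

{"method": "servo_tool", "body": {"commands": [[[1,-0.5,4,0,-1],[1,-0.5,8,0,-1],[1,-0.5,12,0,-1],[1,-0.5,16,0,-1],[1,-0.5,18,0,-1],[1,-0.5,18,0,-1]]]}}

```text
clock: 29.55
eef_pos: [0.4542, 0.2613, 0.1965]
orientation: [-0.009, -3.141, 0.0]
force: [0.4, -0.8, 0.5]
width: 0.0234
grip_force: 29.9
```

Run:
```python
from h import *
knob()
```

```text
t 29.55 p [0.4542 0.2613 0.1965] yaw 179.7 r 0.04954013476728735 ang 177.9671183110675 F [ 0.4047 -0.8225  0.4762] w 0.023383348338662322 29.9248626222834 q6 -1.26968697740396
```

{"method": "servo_tool", "body": {"commands": [[[0,0,4,0,-1],[0,0,8,0,-1],[0,0,12,0,-1],[0,0,16,0,-1],[0,0,19,0,-1],[0,0,21,0,-1],[0,0,21,0,-1]]]}}

```text
clock: 30.25
eef_pos: [0.4542, 0.2613, 0.1756]
orientation: [-0.009, -3.141, 0.0]
force: [0.3, 0.0, -0.8]
width: 0.023
grip_force: 29.9
```

Run:
```python
from h import *
knob()
```

```text
t 30.25 p [0.4542 0.2613 0.1756] yaw 179.7 r 0.04949306731882543 ang 177.96423770201258 F [ 0.2649  0.0028 -0.7732] w 0.023046724626248835 29.92482912261039 q6 -1.2696684661336568
```

{"method": "servo_tool", "body": {"commands": [[[0,0,1,0,-1],[0,0,2,0,-1],[0,0,2,0,-1]]]}}

```text
clock: 30.55
eef_pos: [0.4544, 0.2613, 0.1739]
orientation: [-0.009, -3.142, 0.0]
force: [0.1, 0.7, -0.7]
width: 0.0233
grip_force: 29.9
```

{"method": "servo_tool", "body": {"commands": [[[0,0,0,0,-0.1],[0,0,0,0,-0.1],[0,0,0,0,-0.1],[0,0,0,0,-0.1]]]}}

```text
clock: 30.95
eef_pos: [0.4544, 0.2613, 0.174]
orientation: [0.009, 3.141, 0.0]
force: [-0.3, -0.0, 0.8]
width: 0.0392
grip_force: 0.0
```

{"method": "servo_tool", "body": {"commands": [[[0,0,-15,0,-0.1],[0,0,-35,0,-0.1],[0,0,-35,0,-1],[0,0,-35,0,-1],[0,0,-35,0,-1]]]}}

```text
clock: 31.45
eef_pos: [0.4538, 0.2611, 0.2079]
orientation: [-0.009, -3.14, 0.001]
force: [-0.3, 0.8, -0.5]
width: 0.0179
grip_force: 0.0
```

Run:
```python
from h import *
knob()
I,d=r.camera("scene");P=cloud("scene",d)
m=(np.hypot(P[...,0]-.4542,P[...,1]-.2585)<.016)&(P[...,2]>.2)&(P[...,2]<.232)
print(m.sum(), np.sort(P[m][:,2])[-12:], P[m].mean(0))
```

```text
t 31.45 p [0.4538 0.2611 0.2079] yaw 179.7 r 0.049900302234829844 ang 178.13278116177233 F [-0.3031  0.8108 -0.4903] w 0.017865956523277125 0.0 q6 -1.2696681716738343
49 [0.2222 0.2224 0.2226 0.2229 0.2231 0.224  0.2246 0.2249 0.2258 0.2259
 0.2262 0.2306] [0.4565 0.2573 0.2151]
```

The head top reads about 0.222 m, which is home. I'll press it gently with shut fingers as a check, then back off and look.

{"method": "servo_tool", "body": {"commands": [[[0,0,0,0,-1],[0,0,0,0,-1],[0,0,6,0,-1],[0,0,9,0,-1],[0,0,11,0,-1],[0,0,11,0,-1]]], "force": 10}}

```text
clock: 32.1
eef_pos: [0.4543, 0.2613, 0.1978]
orientation: [-0.009, -3.141, 0.0]
force: [1.1, -0.9, -0.4]
width: 0.0005
grip_force: 0.0
```

Run:
```python
from h import *
knob()
```

```text
t 32.1 p [0.4543 0.2613 0.1978] yaw 179.7 r 0.049387139664102665 ang 177.9057257436358 F [ 1.0946 -0.8785 -0.411 ] w 0.00046848846143704486 0.0 q6 -1.2696837153520677
```

{"method": "servo_tool", "body": {"commands": [[[0,0,1,0,-1],[0,0,1.5,0,-1]]]}}

```text
clock: 32.3
eef_pos: [0.4547, 0.2614, 0.1974]
orientation: [0.009, 3.141, 0.0]
force: [-2.7, -1.0, 8.0]
width: 0.0004
grip_force: 4.2
```

{"method": "servo_tool", "body": {"commands": [[[0,0,-40,0,-1],[0,0,-85,0,-1],[0,-40,-85,0,-1],[0,-90,-85,0,-1],[0,-140,-85,0,-1],[0,-190,-85,0,-1],[0,-240,-85,0,-1],[0,-240,-85,0,-1]]]}}

```text
clock: 33.1
eef_pos: [0.453, 0.0159, 0.2815]
orientation: [0.021, 3.141, -0.003]
force: [0.2, 0.2, -0.9]
width: 0.0005
grip_force: 0.0
```

Run:
```python
from h import *
knob()
T,dt=r.camera("top");S,ds=r.camera("scene")
a=cv2.resize(T[165:255,150:270,::-1],(400,300),interpolation=cv2.INTER_CUBIC)
b=cv2.resize(S[130:205,290:390,::-1],(400,300),interpolation=cv2.INTER_CUBIC)
c=cv2.resize(T[:,:,::-1],(400,300),interpolation=cv2.INTER_AREA); e=cv2.resize(S[:,:,::-1],(400,300),interpolation=cv2.INTER_AREA)
cv2.imwrite("pics/end.png",np.vstack([np.hstack([a,b]),np.hstack([c,e])]))
for n,d in (("top",dt),("scene",ds)):
    P=cloud(n,d);m=(np.hypot(P[...,0]-.4542,P[...,1]-.2595)<.013)&(P[...,2]>.205)&(P[...,2]<.24)
    print(n,m.sum(),np.percentile(P[m][:,2],[50,80,90]),P[m].mean(0))
```

```text
t 33.1 p [0.453  0.0159 0.2815] yaw 179.2 r 0.24881311270888515 ang -101.74937052810816 F [ 0.2258  0.2307 -0.9325] w 0.0005045857316248631 0.0 q6 -1.783327154407544
top 31 [0.2205 0.2232 0.2251] [0.4525 0.2599 0.2195]
scene 44 [0.2193 0.2221 0.2236] [0.4558 0.2576 0.2171]
```

View pics/end.png

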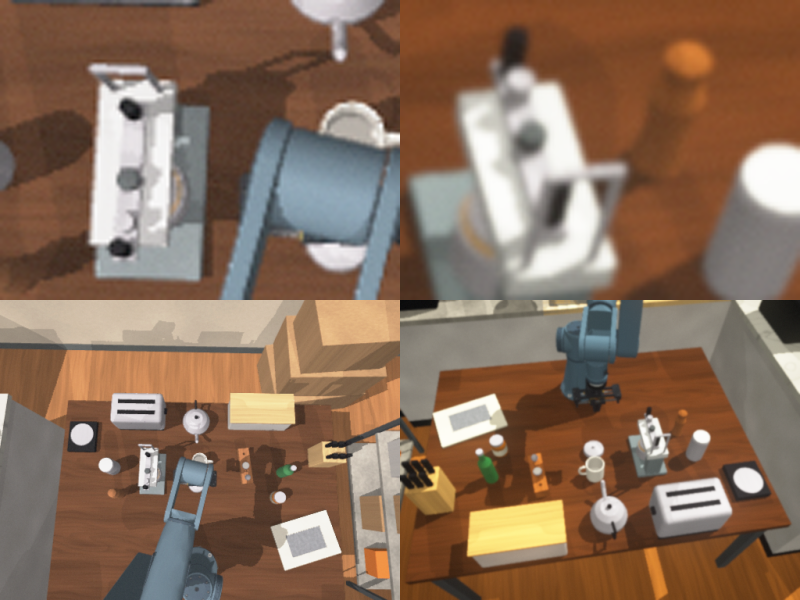

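The pin head sits on the bar at (518,85) in the upper right tile. Its top is at 0.222 m and it bore 8 N without moving. Nothing else has moved and the robot is clear, so I'm handing in.

```bash
python3 -c "
from rig import r
print(r.hand_in())"
```

```text
the job is handed in; nothing more can be done
None
```

The press is wound down to crank 4π by turn count (plate height not measured directly), the lock pin is fully home through both holes and released, and the job was handed in at about 33 s; no verdict was returned.

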